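# Post a carton through a swing flap

### The job

Post the small red carton lying on the white bin's ledge into the bin: with one finger press the orange push plate down so that the swing flap opens, hold it open, and with the other finger push the carton through until it drops into the bin, then let the flap swing shut again. Only push: do not pick up or lift the carton, and leave the jar, the tin and the tub where they stand.

Things in the scene. Friction and masses are not known exactly. Their poses are not given: they have to be found in the camera images.
- bin: Fixed slim white drop bin, 350 mm long (x), 89 wide. Origin: on the table, below the middle of the ledge's inner end; +x is the way the carton is pushed (roughly away from the robot), +y the side of the push plate, z up. The flat ledge, 120 above the table, runs from x=-210 to 0 between rails 12 high with inner faces at y=+30 and -30. Beyond y=+50 nothing is under the push plate down to the table.
- ledge_end (a point): Middle of the ledge's inner end, on the ledge's surface (bin x=0, y=0, z=120 mm). Here the ledge ends in a sheer drop into the bin, inside x=0 to 134, y=-39 to 38, 112 deep. Gate posts 40 high stand beside the lane from x=0 to 28. From x=28 to 140 a clear hood covers the bin, its top 50 above the ledge.
- flap (a joint): Angle (rad) of the orange swing flap: 0 shut, at most 1.6. Gate panel and push plate are one rigid piece on a rod along the bin's x, at bin y=+42 and 42 mm above the ledge. Pushing the plate down swings the panel sideways and up out of the lane. A spring shuts it: pressed 43 mm out from the rod it takes about 3.5 N to start and 7 N at 1.1 rad.
- panel_mid (a point): Centre of the orange gate panel (moves with the flap). Shut, it bars the lane: 4 mm thick at bin x=18 to 22, y=-30 to +30, 3 to 36 above the ledge; pushed along the lane it does not open. The lane is clear to 31 above the ledge at 1.0 rad, 39 at 1.2. Open, it stands up to 75 above the rod in the same plane: keep the gripper short of x=18; the carton drops well before a finger gets there.
- plate_mid (a point): Point on the push plate's upper face (moves with the flap), 45 mm from the rod, bin x=-100. Orange plate 185 long (bin x=-190 to -5), reaching 80 from the rod; shut, it slopes up at 30 degrees away from the lane. A finger at bin y=60 to 105 pressed to about 8 above the ledge opens the flap 1.0 rad or more and may slide along the plate; the other finger, equally low, then stands in the lane.
- carton: Loose red carton with a yellow band, 80 long (x) by 44 wide by 24 high, 0.08 to 0.17 kg, lying flat on the ledge, long side along the lane within about 0.1 rad, its middle 55 to 110 short of the ledge's inner end. Origin: centre of its underside. It drops into the bin once its middle is pushed past the ledge's end.
- carton_center (a point): Centre of the carton.
- pickle_jar: Bystander: green glass jar with black cap, 68 across, 105 high, on the table. Origin: centre of its underside.
- tin: Bystander: steel tin with red label, 74 across, 100 high, on the table. Origin: centre of its underside.
- tub: Bystander: yellow tub with white lid, 72 across, 90 high, on the table. Origin: centre of its underside.

How it is judged:
By the outcome, as a careful person would: the job done as asked, in the order asked, and still so for the second after the job is handed in, with the robot touching nothing.
It also fails if it takes over 38 s, if anything falls off the work surface, if the arm or the gripper's body presses on something with over 40 N, if the wrist force passes 120 N, or if a joint passes its speed limit or range.

### The arm

A 7-joint arm with a two-finger parallel gripper is mounted at the origin on the work surface. World frame = base frame: x ahead of the robot, y to its left, z up, the work surface at z = 0. Lengths are in m, angles in rad, forces in N, time in s.
With the tool pointing down it reaches from about 0.425 to 0.925 m from the base axis. Payload 6.8 kg.
Tool frame: the origin (TCP) lies between the finger pads; the fingertips stand 14 mm ahead of it and the grasp point (between the pads) lies 5 mm behind it; z points along the fingers, y is the line along which they close (so a half turn about z gives the same grasp; the last joint's range is limited). The gripper opens to 85 mm and grips with 20 to 120 N. Pads are 22 mm wide; open, the fingers measure 114 mm over their backs; the gripper's body (76 mm by 85 mm) begins 54 mm behind the grasp point. The pads swing forward as they close: fully open they stand 13 mm farther back than shut.
Start: joints at [1.004, 0.477, 0.022, 1.555, -0.011, 1.109, -0.083], TCP at [0.299, -0.605, 0.245] pointing down, gripper open.
Joint ranges: [-2.96, 2.96], [-0.34, 2.1], [-1.41, 1.46], [0.24, 2.44], [-1.37, 4.51], [0.17, 1.92], [-2.96, 2.96]. Speed limits (rad/s): [2.39, 2.39, 3.14, 3.14, 3.14, 3.14, 3.14].

### API

Orientations are given as a rotation vector (axis times angle).
In Python, from bench import r, eyes, ticket gives the robot as it stands. The module is installed in compiled form; this text tells all that it offers.
- The arm moves only by the tool arm_command, never from a script. Its argument "plan" is text: rows parted by semicolons, each of 4 numbers parted by spaces: the shift along the tool's x, y, z in m, then the turn about the tool's z in degrees. In form: tx ty tz yaw; .... A call has 1 to 20 rows; each row shifts and turns the commanded pose from where the row before left it, along the tool's axes as they then stand; what a row does not reach is not made up. A row lasts 1/8 s, in which the tool goes at most 62.5 mm and 10.7 degrees, less where a joint would pass 70% of its speed; a pose out of reach is approached as far as the arm can. A call is refused whole if a number of a shift passes 0.0625 or a number of a turn 10.7, either way. A call with a gripper value outside its range is refused whole. "hand" is the closure, from -1 (fully open) to 1 (shut), set as the call begins (left out, the last holds). The fingers move at their own pace and stop on an object; "grip_force" is the grip in N (left out, the last holds). Time passes only in rows, so rows that do not move let the fingers close. It gives the time, the measured TCP pose, the force, the opening and the grip force at its end, in the units of the state.
- r.get_obs(): the state, without advancing time (a new reading comes with each control period).
- eyes.grab_frame(name): name is "scene" or "top"; returns (picture, depth): 420x560x3 uint8, red, green, blue; 420x560 float32, m along the optical axis (not along the pixel's ray), 0 where there is no reading.
- eyes.calibration(name): a dict with "fov_y" (degrees; the focal length in pixels is half the picture's height over the tangent of half this angle, whatever the lens; pixels are square), "cx", "cy" (the principal point, pixels), "origin" and "attitude" of the camera in the world. Camera axes: x right, y up, looking along -z (the intrinsics and any distortion apply to the point x, -y, -z); pixel columns grow to the right and rows downward; lengths in m; the calibration is good to about 2 mm. A picture is of the moment at which its call begins. calibration takes no time and is no camera call.
- ticket.hand_in(): hands the job in; it is judged then, once.
The state is a dict: "clock": time; "joints": joint angles; "qvel": joint speeds; "tau": joint torques, N m; "tcp_pos": TCP position; "orientation": TCP orientation; "contact_force": force on the tool from outside, world axes, zero at the start; "moment": the same for the moment, N m; "grip_width": finger opening in m; "gripper_force": force on a finger pad.
Only numpy, scipy, OpenCV 4.12 (cv2) and the standard library are available. Lean on these libraries where they do the work, as an engineer would, in place of code of your own. Each camera call takes 0.05 s, during which the arm holds its last target. There are 200 camera calls.

## Working session

There is one attempt and no reset: what is moved stays moved. The work goes in short steps, Python scripts to look and compute and a tool call to move; the robot and the scene stay as the last step left them, time stands still between calls to the robot, and variables do not carry over. Pictures are saved under pics/ and viewed, at most 10 in all, crops included, and the job is handed in when it is done.

Besides the shell and the picture viewer there is one more tool, called after "Call:" by a JSON object that holds its "op" and its "data", one argument or row to a line. arm_command: Moves the arm, as the interface text tells. Its arguments: {"type":"object","properties":{"plan":{"type":"string"},"hand":{"type":"number"},"grip_force":{"type":"number"}},"required":["plan"]}

```bash
mkdir -p pics; python3 - <<'E'
from bench import r,eyes
import cv2,numpy as np
for n in("scene","top"):
    c=eyes.calibration(n);print(n,c)
    p,d=eyes.grab_frame(n);cv2.imwrite(f"pics/{n}0.png",p[:,:,::-1]);np.savez(f"{n}0.npz",p=p,d=d)
o=r.get_obs();print(o)
E
```

```text
scene {'fov_y': 50.050264093871945, 'cx': 279.5313112535362, 'cy': 211.13286210783284, 'origin': array([0.95061304, 0.3749985 , 0.87584484]), 'attitude': array([0.27077416, 0.62603656, 2.1960819 ])}
top {'fov_y': 43.23609557384668, 'cx': 279.4430078737376, 'cy': 199.01223477598546, 'origin': array([0.47383819, 0.05531875, 1.23385748]), 'attitude': array([ 0.10095467, -0.07406535, -1.55358512])}
{'clock': 0.1, 'joints': array([ 1.00393808,  0.47768603,  0.02235298,  1.5563478 , -0.01148036,
        1.10934832, -0.08307184]), 'qvel': array([ 0.00114212, -0.00144561,  0.00208843, -0.00205994,  0.00044405,
       -0.0002505 ,  0.00027204]), 'tau': array([ 4.65682082e-03, -5.97763288e+01,  1.61386382e+00, -2.81958228e+01,
        1.28656442e-02,  5.02871015e-03,  2.23648726e-05]), 'tcp_pos': array([ 0.29866228, -0.60474828,  0.24444623]), 'orientation': array([-3.05775216e+00, -7.14027201e-01,  8.08448731e-04]), 'contact_force': array([-0.17922909,  0.82921829,  0.41036401]), 'moment': array([ 0.00798872, -0.03510774,  0.03559423]), 'gripper_force': 0.0, 'grip_width': 0.08492628188493444}
```

View pics/scene0.png

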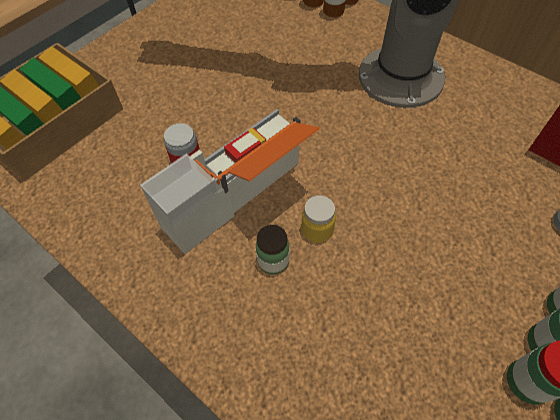

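View pics/top0.png

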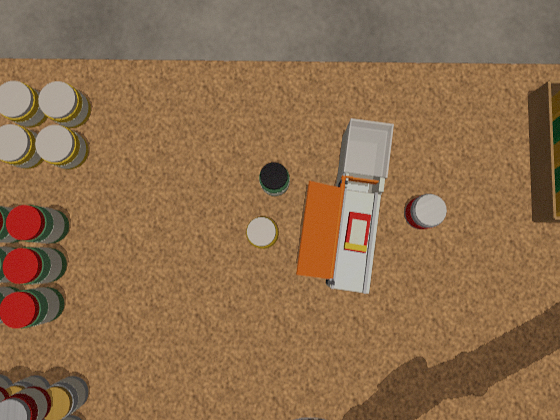

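```bash
cat > h.py <<'E'
import numpy as np,cv2
from scipy.spatial.transform import Rotation as R
from bench import r,eyes
def cloud(n,d):
    c=eyes.calibration(n);h,w=d.shape;f=h/2/np.tan(np.radians(c['fov_y'])/2)
    v,u=np.mgrid[:h,:w];P=np.stack([(u-c['cx'])/f*d,-(v-c['cy'])/f*d,-d],-1)
    return P@R.from_rotvec(c['attitude']).as_matrix().T+c['origin']
def ray(n,uv,z):
    c=eyes.calibration(n);f=210/np.tan(np.radians(c['fov_y'])/2);uv=np.atleast_2d(uv)
    D=np.c_[(uv[:,0]-c['cx'])/f,-(uv[:,1]-c['cy'])/f,-np.ones(len(uv))]@R.from_rotvec(c['attitude']).as_matrix().T
    return c['origin']+D*((z-c['origin'][2])/D[:,2])[:,None]
E
python3 - <<'E'
from h import *
c=eyes.calibration
for n in("top","scene"):
    D=np.load(n+"0.npz");p,d=D['p'],D['d'];P=cloud(n,d);hsv=cv2.cvtColor(p,cv2.COLOR_RGB2HSV).astype(int);H,S,V=[hsv[...,i] for i in range(3)]
    print(n,"table z",np.median(P[...,2][(S>60)&(P[...,2]<.03)&(d>0)]), (d==0).mean())
    roi=(P[...,0]>.2)&(P[...,0]<1)&(abs(P[...,1])<.3)
    o=(H>=4)&(H<=13)&(S>200)&roi&(P[...,2]>.155)&(P[...,2]<.21)
    k,l,s,_=cv2.connectedComponentsWithStats(o.astype(np.uint8));o=l==1+np.argmax(s[1:,4])
    Q=P[o];m=Q.mean(0);_,_,Vt=np.linalg.svd(Q-m,full_matrices=False);print("plate",len(Q),m,Vt)
    q=Q[:,:2].astype(np.float32);b=cv2.minAreaRect(q);print("rect",b,cv2.boxPoints(b)); print("z",np.percentile(Q[:,2],[1,99]))
    k=(((H<5)|(H>172)|((H>18)&(H<32)))&(S>130))&roi&(P[...,2]>.136)&(P[...,2]<.152)
    k,l,s,_=cv2.connectedComponentsWithStats(k.astype(np.uint8));C=l==1+np.argmax(s[1:,4])
    cn=cv2.findContours(C.astype(np.uint8),0,2)[0][0];hull=cv2.convexHull(cn)
    q=ray(n,hull[:,0].astype(float),.144)[:,:2].astype(np.float32);b=cv2.minAreaRect(q);print("carton",b,cv2.boxPoints(b))
    w=(S<50)&(V>90)&roi
    for lo,hi in((.112,.1265),(.127,.137),(.16,.18)):
        q=P[w&(P[...,2]>lo)&(P[...,2]<hi)];b=cv2.minAreaRect(q[:,:2].astype(np.float32));print(lo,len(q),b,np.median(q[:,2]))
        if n=="top": print(cv2.boxPoints(b))
    if n=="top":
        for nm,px,z in(("jar",(274,177),.105),("tub",(262,231),.09),("tin",(428,211),.1)):print(nm,ray(n,px,z))
E
```

```text
top table z -0.0012504092476420814 0.003813775510204082
plate 3201 [ 0.53197736 -0.00615549  0.18342515] [[-0.98933922  0.14522891  0.0107922 ]
 [-0.13157972 -0.85967687 -0.49360151]
 [-0.0624074  -0.48975937  0.86962123]]
rect ((0.5440268516540527, -0.009341385215520859), (0.07376766204833984, 0.20899207890033722), 82.77473449707031) [[ 0.43572167 -0.03278979]
 [ 0.64305425 -0.05907487]
 [ 0.65233207  0.01410702]
 [ 0.44499946  0.0403921 ]]
z [0.16258869 0.20369914]
carton ((0.5388106107711792, -0.08692776411771774), (0.04390272870659828, 0.06167703494429588), 81.77574920654297) [[ 0.5051491  -0.10424199]
 [ 0.5661919  -0.11306476]
 [ 0.5724721  -0.06961354]
 [ 0.5114293  -0.06079077]]
0.112 2255 ((0.579980731010437, -0.0911371037364006), (0.08675909042358398, 0.3443285822868347), 84.57482147216797) 0.11870271294944268
[[ 0.40448627 -0.11804492]
 [ 0.7472725  -0.15059975]
 [ 0.75547516 -0.06422929]
 [ 0.41268897 -0.03167446]]
0.127 534 ((0.5822474956512451, -0.09081382304430008), (0.08495541661977768, 0.34882184863090515), 84.75879669189453) 0.13075852639806163
[[ 0.4046855  -0.1171
[... 858 characters left out ...]
6  0.0208446 ]
 [ 0.44275653  0.03980958]]
z [0.16445756 0.20435203]
carton ((0.5351973176002502, -0.08496347069740295), (0.047243375331163406, 0.08337050676345825), 82.39508056640625) [[ 0.4907526  -0.1028607 ]
 [ 0.57338977 -0.11389408]
 [ 0.57964206 -0.06706624]
 [ 0.49700487 -0.05603287]]
0.112 1093 ((0.587317943572998, -0.0834239050745964), (0.08560949563980103, 0.3499090075492859), 81.49189758300781) 0.11949761426354388
0.127 382 ((0.5857746601104736, -0.08642663061618805), (0.08600766956806183, 0.3510776162147522), 82.30635070800781) 0.1316487549021398
0.16 2370 ((0.5952860116958618, -0.08466356247663498), (0.09963785111904144, 0.33728522062301636), 78.76726531982422) 0.16956437146567
```

The scene view shows the bin with the carton at about (245,147), the plate at (270,150), the jar and tub on the plate side and the tin behind. The top view shows the plate at (320,230) and the carton at (358,232). I estimate the bin origin at (0.617, -0.095), its yaw at -7.3°, and the carton's rear end at bin x ≈ -0.127.

Call:
{"op": "arm_command", "data": {
  "plan": "0 0 -0.0075 8.4;0 0 -0.0075 8.4;0 0 -0.0075 8.4;0 0 -0.0075 8.4;0.007 -0.042 0 0;0.007 -0.042 0 0;0.007 -0.042 0 0;0.007 -0.042 0 0;0.007 -0.042 0 0;0.007 -0.042 0 0;0.007 -0.042 0 0;0.007 -0.042 0 0;0.007 -0.042 0 0;0.007 -0.042 0 0;0.007 -0.042 0 0;0.007 -0.042 0 0;0.007 -0.042 0 0;0.007 -0.042 0 0",
  "hand": -0.65
}}

```text
clock: 2.35
tcp_pos: [0.471, -0.0332, 0.2751]
orientation: [3.135, -0.201, -0.001]
contact_force: [1.1, 0.6, -0.7]
grip_width: 0.0705
gripper_force: 0.0
```

```bash
cat >> h.py <<'E'
def binc(p,o=(.617,-.095),a=np.radians(-7.3)):
    p=np.asarray(p,float);q=p-np.r_[o,.12];c,s=np.cos(a),np.sin(a)
    return np.stack([q[...,0]*c+q[...,1]*s,-q[...,0]*s+q[...,1]*c,q[...,2]],-1)
def state():
    o=r.get_obs();M=R.from_rotvec(o['orientation']).as_matrix()
    print(round(o['clock'],2),"bin mm",(binc(o['tcp_pos'])*1e3).round(1),"toolx deg",np.degrees(np.arctan2(M[1,0],M[0,0])).round(2),"z",M[:,2].round(3),"F",o['contact_force'].round(1),"w",round(o['grip_width'],4))
E
python3 - <<'E'
from h import *
state()
p,d=eyes.grab_frame("scene");cv2.imwrite("pics/s1.png",cv2.resize(p[60:300,120:400,::-1],None,fx=2.5,fy=2.5));np.savez("s1.npz",p=p,d=d)
B=binc(cloud("scene",d))*1e3
# points of the gripper fingers above the plate
m=(B[...,2]>60)&(B[...,2]<220)&(B[...,0]<-100)&(B[...,0]>-220)&(B[...,1]>-30)&(B[...,1]<130)
hs=cv2.cvtColor(p,cv2.COLOR_RGB2HSV);m&=hs[...,1]<120
q=B[m]
for z in range(60,220,8):
    s=q[(q[:,2]>=z)&(q[:,2]<z+8)]
    if len(s)>3: print(z,len(s),np.percentile(s[:,0],[2,98]).round(),np.percentile(s[:,1],[2,98]).round())
E
```

```text
2.35 bin mm [-152.7   42.8  155.1] toolx deg -7.32 z [-0. -0. -1.] F [ 1.1  0.6 -0.7] w 0.0705
76 5 [-124. -104.] [110. 113.]
148 18 [-162. -139.] [ 4. 84.]
156 53 [-162. -140.] [-4. 90.]
164 67 [-160. -139.] [ 0. 92.]
172 60 [-159. -140.] [ 1. 91.]
180 58 [-161. -140.] [ 1. 90.]
188 61 [-159. -137.] [-13. 100.]
196 123 [-160. -137.] [-21. 109.]
204 130 [-160. -138.] [-23. 109.]
212 163 [-164. -134.] [-20. 109.]
```

View pics/s1.png

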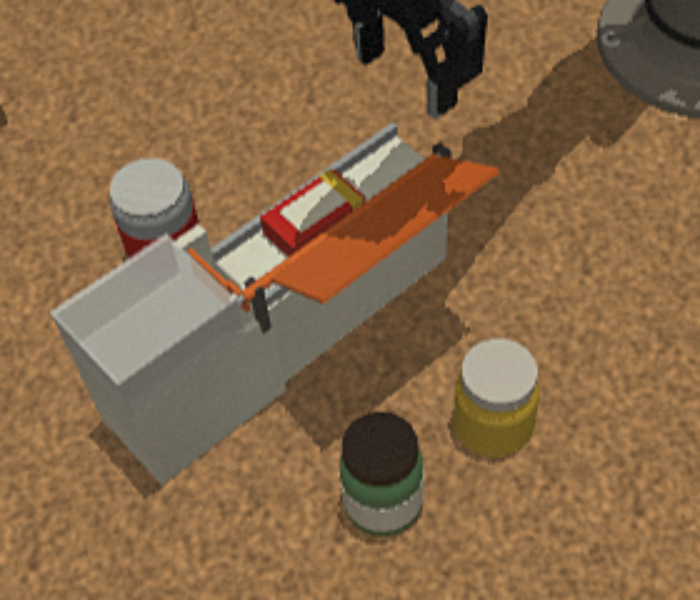

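The scene crop shows the gripper above the near end at (420,60), the carton clear at (310,210), and the plate shut. The fingertips are about 5 mm ahead of the TCP.

Call:
{"op": "arm_command", "data": {
  "plan": "0 0 0.014 0;0 0 0.014 0;0 0 0.014 0;0 0 0.014 0;0 0 0.014 0"
}}

```text
clock: 3.02
tcp_pos: [0.4708, -0.0348, 0.2042]
orientation: [3.135, -0.202, -0.001]
contact_force: [0.1, 0.1, 1.5]
grip_width: 0.0702
gripper_force: 0.0
```

```bash
python3 - <<'E'
from h import *
state()
D=np.load("s1.npz");p,d=D['p'],D['d'];B=binc(cloud("scene",d))*1e3
m=(B[...,2]>17)&(B[...,2]<30)&(B[...,0]<-10)&(B[...,0]>-170)&(B[...,1]>-26)&(B[...,1]<26)
q=B[m];print(len(q),np.percentile(q,[1,5,50,95,99],axis=0).round(1))
b=cv2.minAreaRect(q[:,:2].astype(np.float32));print(b)
E
```

```text
3.02 bin mm [-152.6   41.1   84.2] toolx deg -7.36 z [-0. -0. -1.] F [0.1 0.1 1.5] w 0.0702
684 [[-123.4  -24.2   17.7]
 [-119.9  -21.6   19.8]
 [ -82.6   -0.    23.6]
 [ -46.8   19.3   25.8]
 [ -44.6   20.4   26.6]]
((-84.37368774414062, -2.009868621826172), (80.9651107788086, 46.83809280395508), 0.6474598050117493)
```

Call:
{"op": "arm_command", "data": {
  "plan": "0 0 0.006 0;0 0 0.006 0;0 0 0.006 0;0 0 0.006 0;0 0 0.006 0;0 0 0.006 0;0 0 0.006 0;0 0 0.006 0;0 0 0.006 0;0 0 0.006 0;0 0 0.006 0;0 0 0.004 0;0 0 0 0"
}}

```text
clock: 4.65
tcp_pos: [0.4713, -0.0345, 0.1351]
orientation: [-3.135, 0.2, -0.001]
contact_force: [0.8, 2.4, 6.2]
grip_width: 0.0704
gripper_force: 2.8
```

```bash
python3 - <<'E'
from h import *
state()
p,d=eyes.grab_frame("scene");cv2.imwrite("pics/s2.png",cv2.resize(p[60:300,120:400,::-1],None,fx=2.5,fy=2.5))
B=binc(cloud("scene",d))*1e3
hs=cv2.cvtColor(p,cv2.COLOR_RGB2HSV);o=(hs[...,0]>=4)&(hs[...,0]<=13)&(hs[...,1]>200)&(abs(B[...,0]-20)<12)&(B[...,2]>-60)
print("panel",o.sum(),np.percentile(B[o],[2,50,98],axis=0).round())
E
```

```text
4.65 bin mm [-152.2   41.5   15.1] toolx deg -7.31 z [ 0.001 -0.    -1.   ] F [0.8 2.4 6.2] w 0.0704
panel 95 [[ 15. -10.  46.]
 [ 24.  14.  88.]
 [ 25.  44. 111.]]
```

View pics/s2.png

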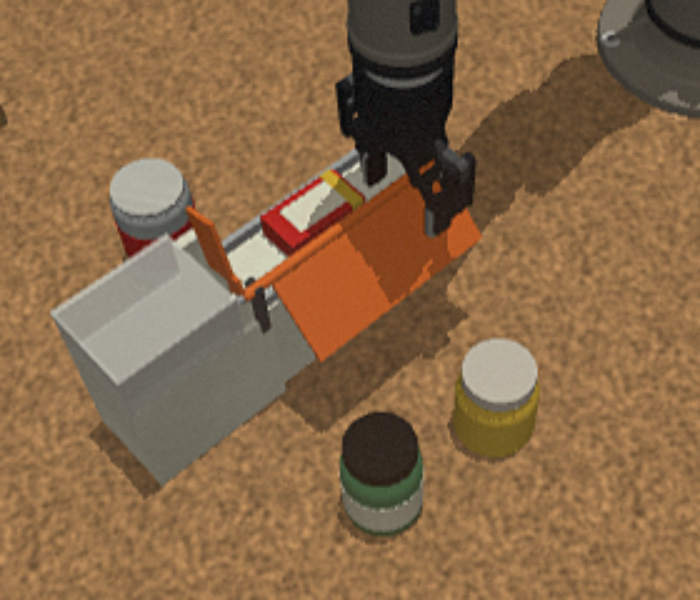

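The crop shows the flap open, with the panel upright at (210,250). The lane finger at (373,165) stands behind the carton, whose near end is at (345,185).

Call:
{"op": "arm_command", "data": {
  "plan": "0 0 0.003 0;0.005 0 0 0;0.005 0 0 0;0.005 0 0 0;0.005 0 0 0;0.005 0 0 0;0.005 0 0 0;0.005 0 0 0;0.005 0 0 0;0.005 0 0 0;0.005 0 0 0;0.005 0 0 0;0.005 0 0 0;0.005 0 0 0;0.005 0 0 0"
}}

```text
clock: 6.58
tcp_pos: [0.5382, -0.0422, 0.1312]
orientation: [-3.135, 0.198, 0.008]
contact_force: [-4.9, 4.6, 4.9]
grip_width: 0.0706
gripper_force: 3.6
```

```bash
python3 - <<'E'
from h import *
state()
p,d=eyes.grab_frame("scene");cv2.imwrite("pics/s3.png",cv2.resize(p[60:300,120:400,::-1],None,fx=2.5,fy=2.5))
E
```

```text
6.58 bin mm [-84.9  42.4  11.2] toolx deg -7.23 z [-0.005  0.001 -1.   ] F [-4.9  4.6  4.9] w 0.0706
```

View pics/s3.png

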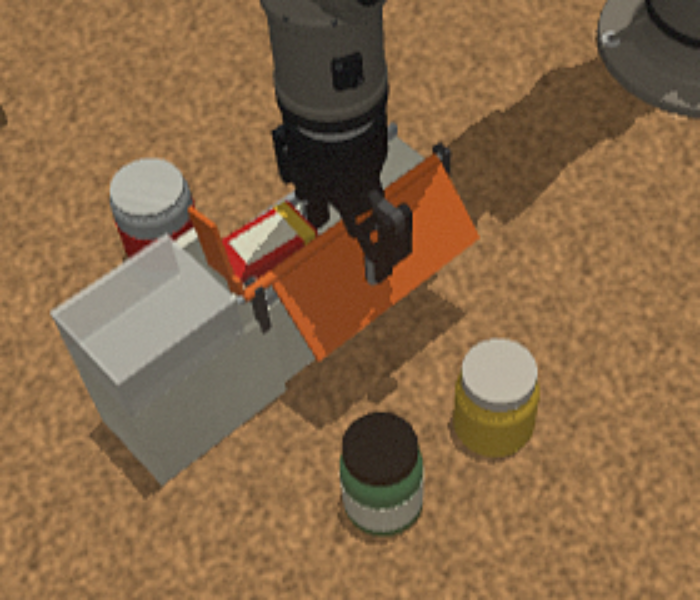

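The carton lies straight in the lane with its front at the open gate (230,250), and the finger is behind it at (318,215).

Call:
{"op": "arm_command", "data": {
  "plan": "0.005 0 0 0;0.005 0 0 0;0.005 0 0 0;0.005 0 0 0;0.005 0 0 0;0.005 0 0 0;0.005 0 0 0;0.005 0 0 0;0.004 0 0 0;0 0 0 0;0 0 0 0"
}}

```text
clock: 8.0
tcp_pos: [0.5826, -0.0476, 0.1313]
orientation: [-3.134, 0.198, 0.006]
contact_force: [-2.0, 4.9, 3.6]
grip_width: 0.0703
gripper_force: 2.7
```

```bash
python3 - <<'E'
from h import *
state()
p,d=eyes.grab_frame("scene");q,_=eyes.grab_frame("top")
a=cv2.resize(p[90:270,130:330,::-1],(480,432));b=cv2.resize(q[110:230,290:420,::-1],(312,432)[:2])
cv2.imwrite("pics/s4.png",np.hstack([a,b]))
E
```

```text
8.0 bin mm [-40.2  42.7  11.3] toolx deg -7.22 z [-0.003  0.001 -1.   ] F [-2.   4.9  3.6] w 0.0703
```

View pics/s4.png

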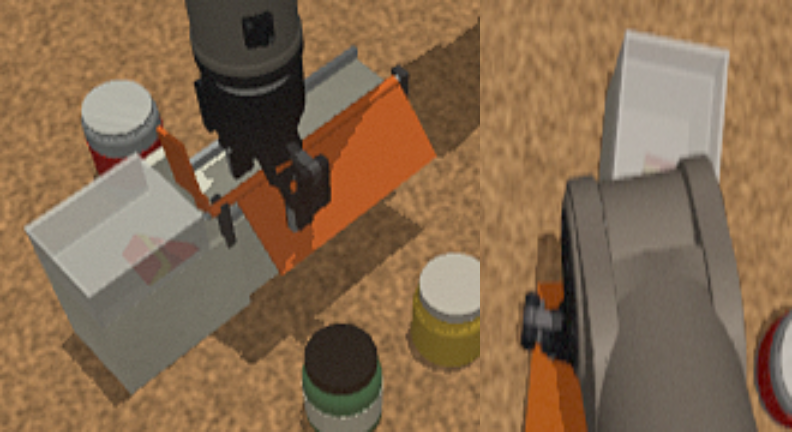

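The left crop shows the lane empty and the red and yellow carton under the clear hood at (155,255), so it has dropped. Next I back off and rise gently so the flap closes.

Call:
{"op": "arm_command", "data": {
  "plan": "-0.012 0 0 0;-0.012 0 0 0;-0.012 0 0 0;-0.012 0 0 0;0 0 -0.008 0;0 0 -0.008 0;0 0 -0.008 0;0 0 -0.008 0;0 0 -0.008 0;0 0 -0.008 0;0 0 -0.008 0;0 0 -0.01 0;0 0 -0.02 0;0 0 -0.03 0;0 0 -0.03 0;0 0 -0.03 0"
}}

```text
clock: 10.1
tcp_pos: [0.536, -0.0427, 0.3092]
orientation: [-3.135, 0.2, 0.002]
contact_force: [-0.1, -1.1, -0.8]
grip_width: 0.0705
gripper_force: 0.0
```

Call:
{"op": "arm_command", "data": {
  "plan": "-0.02 0.03 0 0;-0.02 0.05 0 0;-0.02 0.05 0 0;0 0.05 0 0;0 0.05 0 0;0 0.05 0 0;0 0.05 0 0;0 0 0 0"
}}

```text
clock: 11.1
tcp_pos: [0.4327, -0.3665, 0.3079]
orientation: [3.134, -0.211, -0.002]
contact_force: [-1.0, 0.8, -0.2]
grip_width: 0.0706
gripper_force: 0.0
```

```bash
python3 - <<'E'
from h import *
state()
p,d=eyes.grab_frame("scene");q,_=eyes.grab_frame("top")
a=cv2.resize(p[90:270,130:330,::-1],(480,432));b=cv2.resize(q[110:300,290:420,::-1],(312,456))[:432]
cv2.imwrite("pics/s5.png",np.hstack([a,b]))
E
```

```text
11.1 bin mm [-148.3 -292.7  187.9] toolx deg -7.71 z [-0.002 -0.001 -1.   ] F [-1.   0.8 -0.2] w 0.0706
```

View pics/s5.png

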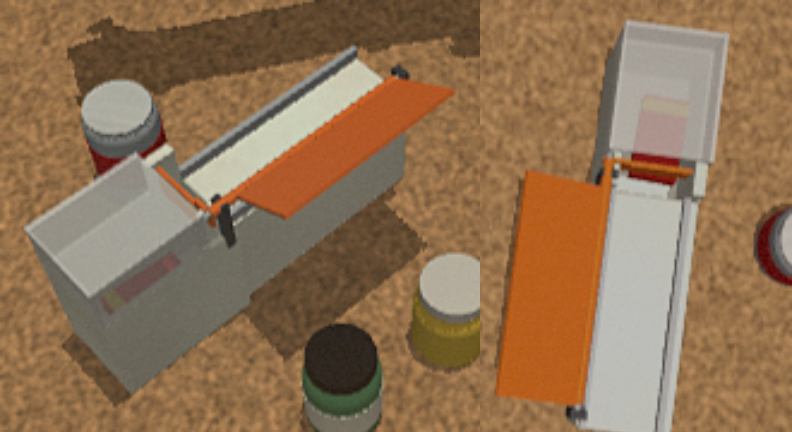

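The last picture shows the flap shut (panel at (185,190)), the ledge empty, and the carton inside the bin at (140,285). The bystanders have not moved and the arm is clear.

```bash
python3 -c "
from bench import ticket
print(ticket.hand_in())"
```

```text
the job is handed in; nothing more can be done
None
```

The carton was pushed through the held-open flap and dropped into the bin. The flap swung shut, the jar, tin and tub were left where they stood, and the job was handed in at about 11 s.

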